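# Return the check weights to their block

### The arm

A 7-joint arm with a two-finger parallel gripper is mounted at the origin on the work surface. World frame = base frame: x ahead of the robot, y to its left, z up, the work surface at z = 0. Lengths are in mm, angles in rad, forces in N, time in s.
With the tool pointing down it reaches from about 400 to 875 mm from the base axis. Payload 4.4 kg.
Tool frame: the origin (TCP) lies between the finger pads; the fingertips stand 11 mm ahead of it and the grasp point (between the pads) lies 8 mm behind it; z points along the fingers, y is the line along which they close (so a half turn about z gives the same grasp; the last joint's range is limited). The gripper opens to 85 mm and grips with 20 to 120 N. Pads are 22 mm wide; open, the fingers measure 114 mm over their backs; the gripper's body (76 mm by 85 mm) begins 54 mm behind the grasp point. The pads swing forward as they close: fully open they stand 13 mm farther back than shut.
Start: joints at [-1.293, 0.628, 0.038, 1.517, -0.027, 0.996, -0.02], TCP at [219.071, 611.985, 242.313] pointing down, gripper open.
Joint ranges: [-3.06, 3.06], [-0.37, 2.12], [-1.25, 1.32], [0.18, 2.47], [-1.1, 4.24], [0.23, 1.98], [-2.94, 2.94]. Speed limits (rad/s): [2.57, 2.57, 3.14, 3.14, 3.14, 3.14, 3.14].

### API

Orientations are given as a unit quaternion [x, y, z, w].
In Python, from workcell import robot, monitor, read_camera gives the robot as it stands (robot), with the cameras as plain functions and the readings (monitor).
- The arm moves only by the tool drive_effector, called after ">>>" by a JSON object that holds its "name" and its "arguments", one argument or row to a line. Schema: {"type":"object","properties":{"segments":{"type":"object","properties":{"sx":{"type":"array","items":{"type":"number"},"minItems":1,"maxItems":20},"sy":{"type":"array","items":{"type":"number"},"minItems":1,"maxItems":20},"sz":{"type":"array","items":{"type":"number"},"minItems":1,"maxItems":20},"twist":{"type":"array","items":{"type":"number"},"minItems":1,"maxItems":20},"finger_gap":{"type":"array","items":{"type":"number"},"minItems":1,"maxItems":20}},"additionalProperties":false,"required":["sx","sy","sz","twist","finger_gap"]},"grip_n":{"type":"number"},"only":{"type":"string"},"quiet":{"type":"boolean"},"lines":{"type":"string"}},"required":["segments"],"additionalProperties":false}. segments is an object with one list for each field, all of the same length, 1 to 20, a row being the entries at one place: sx, sy, sz (the shift in mm), twist (a turn about the tool's z in rad), finger_gap (the opening from 0.0 (shut) to 1.0 (fully open)); each row shifts and turns the commanded pose from where the row before left it, along the tool's axes as they then stand; what a row does not reach is not made up. A row lasts 1/10 s, in which the tool goes at most 50 mm and 0.15 rad, less where a joint would pass 70% of its speed; a pose out of reach is approached as far as the arm can. The fingers move at their own pace and stop on an object; grip_n is the grip in N (left out, the last holds). Time passes only in rows, so rows that do not move let the fingers close. The tool returns the time, the measured TCP pose, the force, the opening and the grip force at its end. only (a regular expression) keeps the lines of the reply that match it, lines (a string "A,B") keeps lines A to B, and quiet returns only ok. Input that does not fit is refused with a message, and nothing moves.
- monitor.get_state(): the state, without advancing time (a new reading comes with each control period).
- read_camera(name): name is "side" or "top"; returns a dict with "image" (420x560x3 uint8, blue, green, red), "camera_matrix" (3x3 intrinsics, pixels), "xyz" and "rotation" of the camera in the world. Camera axes: x right, y down, z forward; pixel columns grow to the right and rows downward; lengths in mm; the calibration is good to about 2 mm. A picture is of the moment at which its call begins. There is no depth.
- robot.close_job(): hands the job in; it is judged then, once.
The state is a dict: "t": time; "joint_positions": joint angles; "qvel": joint speeds; "effort": joint torques, N m; "eef_pos": TCP position; "eef_rot": TCP orientation; "ft_force": force on the tool from outside, world axes, zero at the start; "ft_torque": the same for the moment, N m; "finger_gap": opening from 0.0 (shut) to 1.0 (fully open); "finger_force": force on a finger pad.
Only numpy, scipy, OpenCV 4.12 (cv2) and the standard library are available. Lean on these libraries where they do the work, as an engineer would, in place of code of your own. Each camera call takes 0.05 s, during which the arm holds its last target. There are 200 camera calls.

### The job

The balance check is finished: put the four steel check weights from the blue mat back into the wooden weight block in order of size, the largest weight in the largest well down to the smallest in the smallest, each upright and fully down in its well. Keep them upright, set them down gently without dropping them, do not let them knock against one another, and leave the amber jar and the white mortar alone.

Things in the scene. Friction and masses are not known exactly. Their poses are not given: they have to be found in the camera images.
- weight_50: The smallest of four polished steel check weights: a 50 g upright cylinder 18 mm in diameter and 21.5 mm high, with a thin neck and a 11 mm wide knob on top, 31 mm high over all, round about z. Stands loose on a blue square mat 190 mm wide and 2 mm thick. Origin at the centre of its underside, z up.
- weight_100: The second smallest of four polished steel check weights: a 100 g upright cylinder 22 mm in diameter and 29 mm high, with a thin neck and a 14 mm wide knob on top, 41 mm high over all, round about z. Stands loose on a blue square mat 190 mm wide and 2 mm thick. Origin at the centre of its underside, z up.
- weight_200: The second largest of four polished steel check weights: a 200 g upright cylinder 28 mm in diameter and 36 mm high, with a thin neck and a 18 mm wide knob on top, 51 mm high over all, round about z. Stands loose on a blue square mat 190 mm wide and 2 mm thick. Origin at the centre of its underside, z up.
- weight_500: The largest of four polished steel check weights: a 500 g upright cylinder 38 mm in diameter and 48 mm high, with a thin neck and a 24 mm wide knob on top, 66 mm high over all, round about z. Stands loose on a blue square mat 190 mm wide and 2 mm thick. Origin at the centre of its underside, z up.
- well_50: The smallest of four round wells in the fixed wooden weight block, for the 50 g weight: 34 mm wide (8 mm of room all round the weight), 6 mm deep, flat dark green floor. Origin at the centre of the well's floor, 12 mm above the bench; z up, x along the row towards the larger wells. The block is 270 mm long, 84 mm wide and 18 mm high.
- well_100: The second smallest of four round wells in the fixed wooden weight block, for the 100 g weight: 38 mm wide (8 mm of room all round the weight), 6 mm deep, flat dark green floor. Origin at the centre of the well's floor, 12 mm above the bench; z up, x along the row towards the larger wells. The wells lie in one straight row along the middle of the block.
- well_200: The second largest of four round wells in the fixed wooden weight block, for the 200 g weight: 44 mm wide (8 mm of room all round the weight), 6 mm deep, flat dark green floor. Origin at the centre of the well's floor, 12 mm above the bench; z up, x along the row towards the larger wells. The wells are 62 mm apart, centre to centre.
- well_500: The largest of four round wells in the fixed wooden weight block, for the 500 g weight: 54 mm wide (8 mm of room all round the weight), 6 mm deep, flat dark green floor. Origin at the centre of the well's floor, 12 mm above the bench; z up, x along the row towards the larger wells. The wells grow in size from one end of the block to the other.
- jar: Bystander: closed amber glass jar with black cap, 48 mm in diameter, 70 mm high, loose. Origin at the centre of its underside.
- mortar: Bystander: small white mortar, 72 mm across the rim and 34 mm high, its white pestle leaning out over the rim to +x of its frame, up to 62 mm high and 52 mm from the centre; one loose piece. Origin at the centre of its underside.

How it is judged (in metres and radians):
At the end, for the whole second after the job is handed in: Each of the four weights stands released and at rest in the well of its own size: upright within 0.08 rad, its axis within 11 mm of the well's centre and its underside within 3 mm of the well's floor (horizontal distance between weight_50 and well_50 below 0.011 m and z of weight_50 in the frame of well_50 between -0.003 and 0.003 m and angle between each of weight_50, weight_100, weight_200, weight_500's own z axis and vertical below 0.08 rad and linear speed of each of weight_50, weight_100, weight_200, weight_500 below 0.02 m/s and angular speed of each of weight_50, weight_100, weight_200, weight_500 below 0.2 rad/s and horizontal distance between weight_100 and well_100 below 0.011 m and z of weight_100 in the frame of well_100 between -0.003 and 0.003 m and horizontal distance between weight_200 and well_200 below 0.011 m and z of weight_200 in the frame of well_200 between -0.003 and 0.003 m and horizontal distance between weight_500 and well_500 below 0.011 m and z of weight_500 in the frame of well_500 between -0.003 and 0.003 m); the robot touches nothing.
It fails at once if a weight is tipped over (leans more than 0.5 rad) (angle between any of weight_50, weight_100, weight_200, weight_500's own z axis and vertical above 0.5 rad).
It fails at once if a weight is dropped (falls free of the fingers faster than 0.6 m/s, a drop of about 2 cm) ((linear speed of weight_50 above 0.6 m/s and contact force between the fingers and weight_50 below 0.05 N) or (linear speed of weight_100 above 0.6 m/s and contact force between the fingers and weight_100 below 0.05 N) or (linear speed of weight_200 above 0.6 m/s and contact force between the fingers and weight_200 below 0.05 N) or (linear speed of weight_500 above 0.6 m/s and contact force between the fingers and weight_500 below 0.05 N)).
It fails at once if two weights knock together (more than 3 N between them) (contact force between weight_50 and weight_100 above 3 N or contact force between any of weight_50, weight_100 and weight_200 above 3 N or contact force between any of weight_50, weight_100, weight_200 and weight_500 above 3 N).
It fails at once if the amber jar or the white mortar is moved by more than 15 mm (distance of any of jar, mortar from where it was at the start of the episode above 0.015 m).
It also fails if it takes over 88 s, if anything falls off the work surface, if the arm or the gripper's body presses on something with over 40 N, if the wrist force passes 120 N, or if a joint passes its speed limit or range.

## Working session

There is one attempt and no reset: what is moved stays moved. The work goes in short steps, Python scripts to look and compute and a tool call to move; the robot and the scene stay as the last step left them, time stands still between calls to the robot, and variables do not carry over. Pictures are saved under pics/ and viewed, at most 14 in all, crops included, and the job is handed in when it is done.

```bash
mkdir -p pics; ls
```

Run:
```python
from workcell import robot, monitor, read_camera
import cv2,json
for n in("top","side"):
    c=read_camera(n); cv2.imwrite(f"pics/{n}0.png",c["image"]); print(n,c["camera_matrix"],c["xyz"],c["rotation"])
s=monitor.get_state(); print(s)
```

```text
pics
workcell.py
top [[446.38433673   0.         281.5744441 ]
 [  0.         446.38433673 208.5963944 ]
 [  0.           0.           1.        ]] [ 499.98683065   53.91552936 1044.36342782] [-0.70634268  0.70688518 -0.02401796  0.02857444]
side [[486.31205367   0.         280.76589599]
 [  0.         486.31205367 208.4859714 ]
 [  0.           0.           1.        ]] [-71.08469956 689.72407008 543.85827239] [-0.3350814   0.79261275 -0.46841884  0.2001731 ]
{'t': 0.1, 'joint_positions': array([-1.29280521,  0.62927841,  0.03843713,  1.5182833 , -0.02697521,
        0.99635899, -0.0199856 ]), 'qvel': array([-0.00121854, -0.002103  ,  0.00021656, -0.00368871, -0.00027696,
        0.00027164, -0.00069685]), 'effort': array([ 2.90375690e-03, -5.64538193e+01,  1.23057649e+00, -1.93974262e+01,
        1.12922292e-02,  5.48976372e-03,  2.03418347e-05]), 'eef_pos': array([218.86974716, 611.43475287, 241.4599834 ]), 'eef_rot': array([ 1.71033600e-01,  9.85264781e-01, -8.94751003e-04, -1.36598837e-04]), 'ft_force': array([ 0.50313547, -0.52567109, -0.26352884]), 'ft_torque': array([0.0022355 , 0.00283743, 0.03654936]), 'finger_force': 0.0, 'finger_gap': 0.9988276545595425}
```

View pics/top0.png

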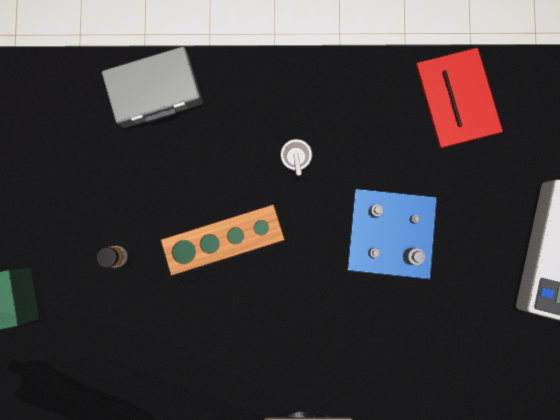

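View pics/side0.png

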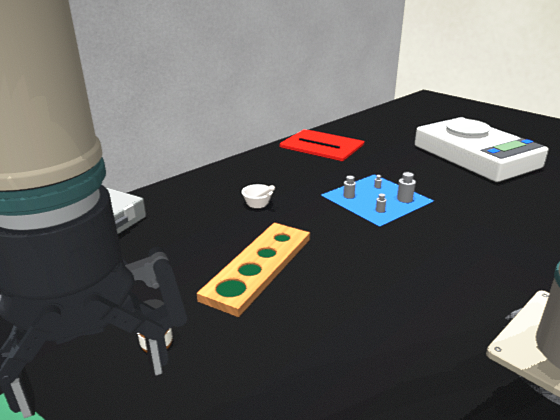

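The top view shows the wells, large to small, at about (184,251), (210,243), (236,235) and (262,228). The 200, 50, 100 and 500 weights are at (377,210), (415,218), (374,253) and (416,257). The jar is at (110,257) and the mortar at (296,155). The side view shows the same layout, with the arm in front at the left.

Create h.py:
```python
import numpy as np, cv2
from scipy.spatial.transform import Rotation as R
from workcell import robot, monitor, read_camera
def ray(c,px,z):
    d=R.from_quat(c["rotation"]).as_matrix()@np.linalg.inv(c["camera_matrix"])@np.r_[px,1.]
    o=np.array(c["xyz"]); return (o+d*(z-o[2])/d[2])[:2]
def blobs(m,amin):
    n,_,s,ce=cv2.connectedComponentsWithStats(m.astype(np.uint8)); return [(ce[i],s[i]) for i in range(1,n) if s[i][4]>amin]
def tool(target):   # shift in tool axes from current TCP to world target
    s=monitor.get_state(); return R.from_quat(s["eef_rot"]).inv().apply(np.array(target)-s["eef_pos"])
```

Run:
```python
from h import *
H={500:48,200:36,100:29,50:21.5}
for n in("top","side"):
    c=read_camera(n); im=c["image"].astype(int); b,g,r=im[...,0],im[...,1],im[...,2]
    gr=(g>r+15)&(g>b+5)&(g<130)
    print(n)
    for ce,s in blobs(gr,60): print("green",ce.round(1),s,ray(c,ce,12).round(1))
    blue=((b>r+60)).astype(np.uint8)
    k=max(cv2.findContours(blue,0,2)[0],key=lambda k:cv2.contourArea(k) if cv2.boundingRect(k)[0]<450 else 0)
    hull=cv2.fillConvexPoly(np.zeros_like(blue),cv2.convexHull(k),1)
    print("mat",[ray(c,p,2).round(0).tolist() for p in cv2.boxPoints(cv2.minAreaRect(k))])
    for ce,s in blobs((hull==1)&(blue==0),12): print("w",ce.round(1),s,[ray(c,ce,2+z).round(1).tolist() for z in (11,15,18,26)])
c=read_camera("top");i=c["image"]
a=cv2.resize(i[180:290,340:450],(550,550),interpolation=2); cv2.imwrite("pics/crop1.png",a)
```

```text
top
green [260.8 227.3] [254 221  14  14 142] [533.6 108.7]
green [235.1 235.4] [228 228  15  16 188] [515. 168.]
green [209.4 243.5] [201 235  18  18 254] [496.3 227.1]
green [183.5 251.6] [173 241  22  22 387] [477.8 286.7]
green [  7.  302.9] [  0 270  18  60 767] [360.9 690. ]
mat [[435.0, -91.0], [625.0, -112.0], [605.0, -304.0], [416.0, -280.0]]
w [375.7 210.4] [369 204  15  13 152] [[572.5, -157.1], [572.2, -156.3], [572.0, -155.6], [571.4, -154.0]]
w [414.3 218.6] [410 215  10   8  66] [[553.4, -245.9], [553.2, -244.8], [553.1, -243.9], [552.6, -241.6]]
w [373.6 252.5] [368 248  12  10  95] [[475.6, -150.9], [475.7, -150.1], [475.7, -149.5], [475.9, -147.9]]
w [413.6 255.9] [403 248  22  17 317] [[467.6, -242.3], [467.8, -241.2], [467.8, -240.3], [468.1, -238.0]]
side
green [281.8 237.6] [275 235  15   6  70] [536.2 101.8]
green [266.3 252.7] [258 249  18   8 112] [517.8 161.8]
green [249.5 269.5] [239 264  22  12 192] [498.6 221.6]
green [230.6 288.3] [216 280  30  17 371] [479.6 281.8]
mat [[609.0, -92.0], [746.0, -323.0], [416.0, -287.0], [344.0, -94.0]]
w [377.6 181.6] [375 174   7  14  70] [[556.0, -254.1], [551.3, -247.0], [547.8, -241.7], [538.3, -227.5]]
w [349.2 189.7] [342 181  13  17 166] [[577.4, -167.2], [572.5, -160.7], [568.8, -155.9], [559.1, -142.9]]
w [404.8 194. ] [398 184  17  19 221] [[469.4, -244.0], [465.4, -237.0], [462.3, -231.7], [454.2, -217.6]]
w [380.7 203.1] [376 194  10  19 147] [[482.4, -164.7], [478.2, -158.3], [475.1, -153.4], [466.7, -140.6]]
```

View pics/crop1.png

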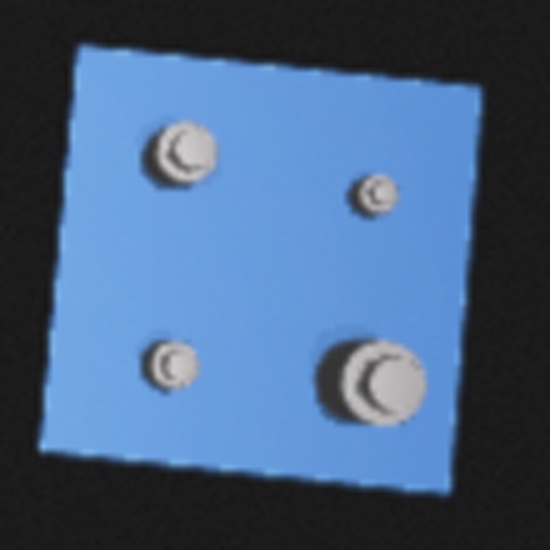

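The crop shows the four bright top discs, with the dark body sides to their left. I'll locate each weight from its bright disc.

Run:
```python
from h import *
c=read_camera("top"); im=c["image"].astype(int)
P={500:(416.4,256,48),200:(376.6,210.2,36),100:(374,252.4,29),50:(414.6,218.4,21.5)}
m=(im.max(2)-im.min(2)<40)&(im.min(2)>125)
m[:180]=0;m[290:]=0;m[:,:345]=0;m[:,440:]=0
for ce,s in blobs(m,8): print(ce.round(1),s)
for k,(u,v,h) in P.items():print(k,ray(c,(u,v),2+h).round(1))
W=np.array([[477.8,286.7],[496.3,227.1],[515,168],[533.6,108.7]])
d=(W[3]-W[0]);d/=np.linalg.norm(d);mid=W.mean(0)+[0,-.7]
for i in range(4):print("well",(mid+d*62*(i-1.5)).round(1))
print("perp dir deg",np.degrees(np.arctan2(d[0],-d[1])))
# turn so tool y is along perp
s=monitor.get_state();y=R.from_quat(s["eef_rot"]).as_matrix()[:,1];print("y deg",np.degrees(np.arctan2(y[1],y[0])))
```

```text
[377.  209.8] [372 205  11  11  97]
[415.1 218.1] [412 215   7   7  37]
[374.8 252.6] [371 248   9  10  63]
[416.6 256.2] [409 248  16  17 192]
500 [ 468.7 -237.9]
200 [ 571.2 -154.1]
100 [ 476.2 -148.1]
50 [ 553.3 -243.5]
well [477.9 285.7]
well [496.4 226.5]
well [514.9 167.3]
well [533.5 108.2]
perp dir deg 17.40532880631573
y deg 70.30238061145707
```

>>> {"name": "drive_effector", "arguments": {
  "segments": {"sx": [0, 0, 0, 0, 0, 0, 0, -40, -40, -40, -40, -40, -40, -40, -40, -40, -40, -40, -40, 0], "sy": [0, 0, 0, 0, 0, 0, 0, 20, 20, 20, 20, 20, 20, 0, 0, 0, 0, 0, 0, 0], "sz": [0, 0, 0, 0, 0, 0, 0, 0, 0, 0, 0, 0, 0, 0, 0, 0, 0, 0, 0, 0], "twist": [0.15, 0.15, 0.15, 0.15, 0.15, 0.15, 0.023, 0, 0, 0, 0, 0, 0, 0, 0, 0, 0, 0, 0, 0], "finger_gap": [1, 1, 1, 1, 1, 1, 1, 1, 1, 1, 1, 1, 1, 1, 1, 1, 1, 1, 1, 1]},
  "grip_n": 60
}}

```text
t: 2.3
eef_pos: [479.3, 183.1, 242.9]
eef_rot: [0.595, 0.804, -0.001, 0.002]
ft_force: [0.8, -0.4, 0.1]
finger_gap: 0.998
finger_force: 0.0
```

Run:
```python
from h import *
print(tool([468.7,-237.9,150]), R.from_quat(monitor.get_state()["eef_rot"]).as_matrix().round(3))
```

```text
[-399.15813666 -133.4873934    94.17229125] [[-0.293  0.956  0.002]
 [ 0.956  0.293 -0.003]
 [-0.004  0.001 -1.   ]]
```

>>> {"name": "drive_effector", "arguments": {
  "segments": {"sx": [-40, -40, -40, -40, -40, -40, -40, -40, -40, -40, 0, 0], "sy": [-13.4, -13.4, -13.4, -13.4, -13.4, -13.4, -13.4, -13.4, -13.4, -13.4, 0, 0], "sz": [0, 0, 0, 0, 0, 20, 20, 20, 20, 20, 0, 0], "twist": [0, 0, 0, 0, 0, 0, 0, 0, 0, 0, 0, 0], "finger_gap": [1, 1, 1, 1, 1, 1, 1, 1, 1, 1, 1, 1]}
}}

```text
t: 3.5
eef_pos: [468.8, -232.3, 141.7]
eef_rot: [0.592, 0.806, 0.0, -0.001]
ft_force: [0.2, 1.2, -0.5]
finger_gap: 0.999
finger_force: 0.0
```

Run:
```python
from h import *
print(tool([468.7,-237.9,24]))
c=read_camera("side");cv2.imwrite("pics/s1.png",c["image"][80:330,250:530].repeat(2,0).repeat(2,1))
```

```text
[ -5.50701416  -1.66637096 117.73833962]
```

View pics/s1.png

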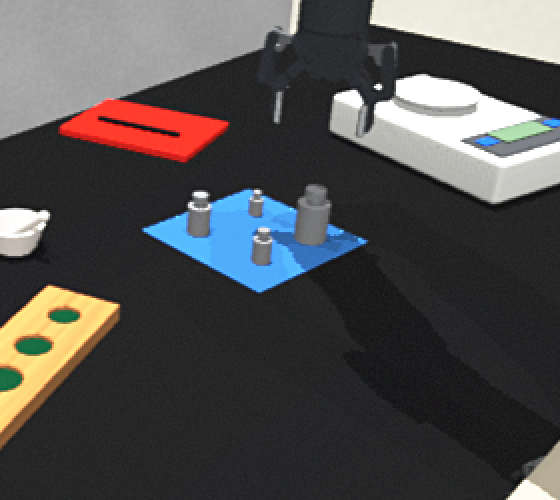

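The gripper is centred above the 500 weight at about (313,215). I'll descend and grip.

>>> {"name": "drive_effector", "arguments": {
  "segments": {"sx": [-5.5, 0, 0, 0, 0, 0, 0, 0, 0, 0, 0, 0, 0, 0], "sy": [-1.7, 0, 0, 0, 0, 0, 0, 0, 0, 0, 0, 0, 0, 0], "sz": [20, 30, 30, 20, 10, 7.5, 0, 0, 0, 0, 0, 0, 0, 0], "twist": [0, 0, 0, 0, 0, 0, 0, 0, 0, 0, 0, 0, 0, 0], "finger_gap": [1, 1, 1, 1, 1, 1, 1, 0.7, 0.5, 0.4, 0.3, 0.3, 0.3, 0.3]},
  "grip_n": 60
}}

```text
t: 4.95
eef_pos: [468.5, -238.0, 25.7]
eef_rot: [0.592, 0.806, -0.0, -0.0]
ft_force: [-3.0, -0.4, 6.8]
finger_gap: 0.428
finger_force: 59.4
```

>>> {"name": "drive_effector", "arguments": {
  "segments": {"sx": [0, 0, 0, 0, 0, 0, 0], "sy": [0, 0, 0, 0, 0, 0, 0], "sz": [-5, -15, -25, -25, -20, -10, 0], "twist": [0, 0, 0, 0, 0, 0, 0], "finger_gap": [0.3, 0.3, 0.3, 0.3, 0.3, 0.3, 0.3]}
}}

```text
t: 5.65
eef_pos: [469.8, -237.8, 125.8]
eef_rot: [0.592, 0.806, 0.0, 0.001]
ft_force: [-0.2, 0.6, -5.2]
finger_gap: 0.428
finger_force: 60.8
```

Run:
```python
from h import *
s=monitor.get_state();print(tool([477.9,285.7,125]),s["finger_gap"])
```

```text
[4.96992633e+02 1.64546226e+02 3.55444427e-01] 0.42789234029372913
```

>>> {"name": "drive_effector", "arguments": {
  "segments": {"sx": [12, 25, 35, 35, 35, 35, 35, 35, 35, 35, 35, 35, 35, 35, 25, 15, 0, 0], "sy": [4, 8.3, 11.6, 11.6, 11.6, 11.6, 11.6, 11.6, 11.6, 11.6, 11.6, 11.6, 11.6, 11.6, 8.3, 4.8, 0, 0], "sz": [0, 0, 0, 0, 0, 0, 0, 0, 0, 0, 0, 0, 0, 0, 0, 0, 0, 0], "twist": [0, 0, 0, 0, 0, 0, 0, 0, 0, 0, 0, 0, 0, 0, 0, 0, 0, 0], "finger_gap": [0.3, 0.3, 0.3, 0.3, 0.3, 0.3, 0.3, 0.3, 0.3, 0.3, 0.3, 0.3, 0.3, 0.3, 0.3, 0.3, 0.3, 0.3]}
}}

```text
t: 7.45
eef_pos: [476.6, 284.4, 124.0]
eef_rot: [0.592, 0.806, -0.001, -0.0]
ft_force: [-0.4, 0.1, -5.4]
finger_gap: 0.428
finger_force: 60.8
```

Run:
```python
from h import *
s=monitor.get_state();print(tool([477.9,285.7,36]),s["finger_gap"])
for n in("top","side"):
    c=read_camera(n);cv2.imwrite(f"pics/{n}2.png",c["image"])
```

```text
[ 0.98644223  1.78859518 88.00414153] 0.42795573034403045
```

View pics/side2.png

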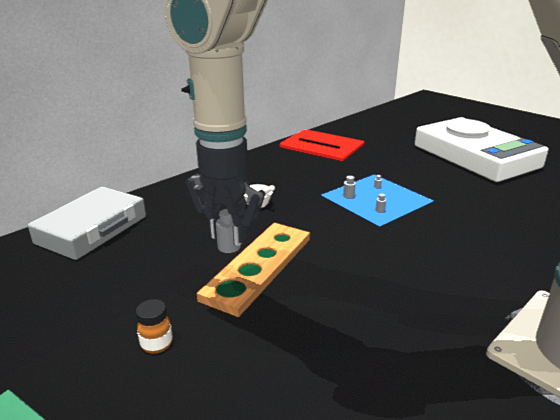

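The 500 is held upright over the block, at about (228,232) in the side view. I'll lower it.

>>> {"name": "drive_effector", "arguments": {
  "segments": {"sx": [1, 0, 0, 0, 0, 0, 0, 0, 0], "sy": [1.8, 0, 0, 0, 0, 0, 0, 0, 0], "sz": [15, 25, 20, 12, 8, 4, 1.5, 0, 0], "twist": [0, 0, 0, 0, 0, 0, 0, 0, 0], "finger_gap": [0.3, 0.3, 0.3, 0.3, 0.3, 0.3, 0.3, 0.3, 0.3]}
}}

```text
t: 8.45
eef_pos: [479.3, 287.7, 40.0]
eef_rot: [0.592, 0.806, 0.001, 0.0]
ft_force: [0.9, 0.5, -5.3]
finger_gap: 0.432
finger_force: 60.8
```

>>> {"name": "drive_effector", "arguments": {
  "segments": {"sx": [-1.5, 0, 0, 0], "sy": [-1.9, 0, 0, 0], "sz": [1, 1, 1, 0], "twist": [0, 0, 0, 0], "finger_gap": [0.3, 0.3, 0.3, 0.3]}
}}

```text
t: 8.85
eef_pos: [477.4, 285.4, 36.2]
eef_rot: [0.592, 0.806, -0.0, -0.0]
ft_force: [0.4, -0.2, -3.7]
finger_gap: 0.431
finger_force: 60.8
```

>>> {"name": "drive_effector", "arguments": {
  "segments": {"sx": [0, 0, 0], "sy": [0, 0, 0], "sz": [0.7, 0.7, 0], "twist": [0, 0, 0], "finger_gap": [0.3, 0.3, 0.3]}
}}

```text
t: 9.15
eef_pos: [477.6, 285.4, 35.7]
eef_rot: [0.592, 0.806, 0.0, -0.0]
ft_force: [-2.4, -0.6, 4.9]
finger_gap: 0.431
finger_force: 61.7
```

The weight is seated: the vertical force went from -5.3 to +4.9 N. Releasing.

>>> {"name": "drive_effector", "arguments": {
  "segments": {"sx": [0, 0, 0, 0, 0, 0, 0, 0, 0], "sy": [0, 0, 0, 0, 0, 0, 0, 0, 0], "sz": [0, 0, 0, 0, -10, -30, -40, -30, 0], "twist": [0, 0, 0, 0, 0, 0, 0, 0, 0], "finger_gap": [0.5, 0.6, 0.75, 0.85, 0.85, 0.85, 0.85, 0.85, 0.85]}
}}

```text
t: 10.05
eef_pos: [480.2, 286.5, 149.5]
eef_rot: [0.592, 0.806, 0.004, 0.002]
ft_force: [1.3, -0.3, -0.5]
finger_gap: 0.847
finger_force: 0.0
```

Run:
```python
from h import *
s=monitor.get_state();print(tool([571.2,-154.1,140]))
```

```text
[-447.67852347  -45.04131338    8.22404958]
```

>>> {"name": "drive_effector", "arguments": {
  "segments": {"sx": [-20, -40, -40, -40, -40, -40, -40, -40, -40, -40, -40, -27, 0, 0], "sy": [-2, -4, -4, -4, -4, -4, -4, -4, -4, -4, -4, -3, 0, 0], "sz": [0, 0, 0, 0, 0, 0, 0, 0, 0, 0, 4, 4, 0, 0], "twist": [0, 0, 0, 0, 0, 0, 0, 0, 0, 0, 0, 0, 0, 0], "finger_gap": [0.85, 0.85, 0.85, 0.85, 0.85, 0.85, 0.85, 0.85, 0.85, 0.85, 0.85, 0.85, 0.85, 0.85]}
}}

```text
t: 11.45
eef_pos: [567.7, -154.8, 136.4]
eef_rot: [0.592, 0.806, -0.0, -0.001]
ft_force: [0.7, -0.4, -0.7]
finger_gap: 0.847
finger_force: 0.0
```

Run:
```python
from h import *
print(tool([571.2,-154.1,22]))
c=read_camera("top");cv2.imwrite("pics/top3.png",c["image"][180:330,130:460].repeat(2,0).repeat(2,1))
```

```text
[ -0.49367065   3.67449831 114.41299975]
```

View pics/top3.png

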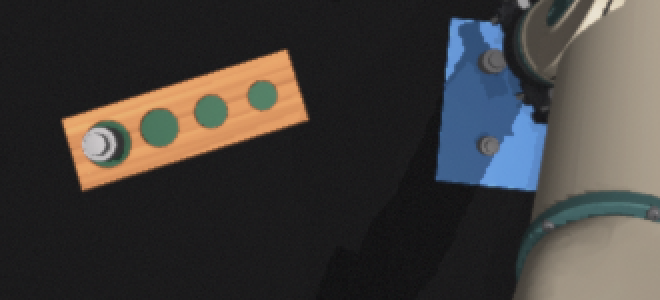

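The 500 stands in its well. Only parallax makes it look offset to the left, and I'll check it numerically at the end. Next, the 200.

>>> {"name": "drive_effector", "arguments": {
  "segments": {"sx": [-0.5, 0, 0, 0, 0, 0, 0, 0, 0, 0, 0, 0, 0, 0], "sy": [3.7, 0, 0, 0, 0, 0, 0, 0, 0, 0, 0, 0, 0, 0], "sz": [20, 30, 30, 18, 9, 7.4, 0, 0, 0, 0, 0, 0, 0, 0], "twist": [0, 0, 0, 0, 0, 0, 0, 0, 0, 0, 0, 0, 0, 0], "finger_gap": [0.85, 0.85, 0.85, 0.85, 0.85, 0.85, 0.85, 0.6, 0.45, 0.35, 0.2, 0.2, 0.2, 0.2]},
  "grip_n": 50
}}

```text
t: 12.9
eef_pos: [572.1, -154.2, 23.4]
eef_rot: [0.592, 0.806, 0.0, 0.0]
ft_force: [-1.8, 0.3, 5.3]
finger_gap: 0.31
finger_force: 48.9
```

>>> {"name": "drive_effector", "arguments": {
  "segments": {"sx": [0, 0, 0, 0, 0, 0, 0], "sy": [0, 0, 0, 0, 0, 0, 0], "sz": [-5, -15, -25, -25, -20, -10, 0], "twist": [0, 0, 0, 0, 0, 0, 0], "finger_gap": [0.2, 0.2, 0.2, 0.2, 0.2, 0.2, 0.2]}
}}

```text
t: 13.6
eef_pos: [573.0, -154.2, 124.3]
eef_rot: [0.592, 0.806, 0.001, 0.002]
ft_force: [1.3, 0.7, -2.4]
finger_gap: 0.307
finger_force: 49.4
```

Run:
```python
from h import *
print(tool([496.4,226.5,125]))
```

```text
[386.18030927  40.8745022   -1.16609565]
```

>>> {"name": "drive_effector", "arguments": {
  "segments": {"sx": [12, 25, 35, 35, 35, 35, 35, 35, 35, 35, 35, 22, 12, 0, 0, 0], "sy": [1.3, 2.6, 3.7, 3.7, 3.7, 3.7, 3.7, 3.7, 3.7, 3.7, 3.7, 2.3, 1.3, 0, 0, 0], "sz": [0, 0, 0, 0, 0, 0, 0, 0, 0, 0, 0, 0, 0, 0, 0, 0], "twist": [0, 0, 0, 0, 0, 0, 0, 0, 0, 0, 0, 0, 0, 0, 0, 0], "finger_gap": [0.2, 0.2, 0.2, 0.2, 0.2, 0.2, 0.2, 0.2, 0.2, 0.2, 0.2, 0.2, 0.2, 0.2, 0.2, 0.2]}
}}

```text
t: 15.2
eef_pos: [495.8, 224.4, 122.4]
eef_rot: [0.593, 0.805, -0.001, 0.0]
ft_force: [-0.1, 0.3, -2.3]
finger_gap: 0.313
finger_force: 49.4
```

Run:
```python
from h import *
print(tool([496.4,226.5,37.4]))
```

```text
[ 1.90684661  1.2365097  85.01323935]
```

>>> {"name": "drive_effector", "arguments": {
  "segments": {"sx": [1, 0, 0, 0, 0, 0, 0, 0, 0], "sy": [0.5, 0, 0, 0, 0, 0, 0, 0, 0], "sz": [15, 25, 20, 12, 7, 3, 1, 0, 0], "twist": [0, 0, 0, 0, 0, 0, 0, 0, 0], "finger_gap": [0.2, 0.2, 0.2, 0.2, 0.2, 0.2, 0.2, 0.2, 0.2]}
}}

```text
t: 16.1
eef_pos: [496.0, 227.9, 40.1]
eef_rot: [0.592, 0.806, 0.001, 0.0]
ft_force: [0.4, -0.6, -2.0]
finger_gap: 0.31
finger_force: 49.4
```

Base is about 6.7 mm above the floor.

>>> {"name": "drive_effector", "arguments": {
  "segments": {"sx": [-1, 0, 0, 0, 0], "sy": [0, 0, 0, 0, 0], "sz": [1.5, 1.5, 1.5, 0.7, 0], "twist": [0, 0, 0, 0, 0], "finger_gap": [0.2, 0.2, 0.2, 0.2, 0.2]}
}}

```text
t: 16.6
eef_pos: [495.8, 226.6, 34.1]
eef_rot: [0.592, 0.806, -0.0, -0.0]
ft_force: [0.5, 0.1, -1.4]
finger_gap: 0.313
finger_force: 49.4
```

>>> {"name": "drive_effector", "arguments": {
  "segments": {"sx": [0, 0, 0], "sy": [0, 0, 0], "sz": [0.7, 0.6, 0], "twist": [0, 0, 0], "finger_gap": [0.2, 0.2, 0.2]}
}}

```text
t: 16.9
eef_pos: [495.9, 226.7, 33.4]
eef_rot: [0.592, 0.806, 0.0, -0.0]
ft_force: [-0.6, -0.6, 3.4]
finger_gap: 0.312
finger_force: 49.8
```

>>> {"name": "drive_effector", "arguments": {
  "segments": {"sx": [0, 0, 0, 0, 0, 0, 0, 0, 0], "sy": [0, 0, 0, 0, 0, 0, 0, 0, 0], "sz": [0, 0, 0, 0, -10, -30, -40, -25, 0], "twist": [0, 0, 0, 0, 0, 0, 0, 0, 0], "finger_gap": [0.38, 0.45, 0.55, 0.65, 0.65, 0.65, 0.65, 0.65, 0.65]}
}}

```text
t: 17.8
eef_pos: [498.3, 227.5, 142.0]
eef_rot: [0.592, 0.806, 0.003, 0.002]
ft_force: [0.8, -0.5, -0.6]
finger_gap: 0.648
finger_force: 0.0
```

Run:
```python
from h import *
s=monitor.get_state();print(tool([476.2,-148.1,130]))
```

```text
[-351.76961974 -133.54687571   10.6782786 ]
```

>>> {"name": "drive_effector", "arguments": {
  "segments": {"sx": [-20, -36, -36, -36, -36, -36, -36, -36, -36, -36, -8, 0, 0, 0], "sy": [-7.5, -13.7, -13.7, -13.7, -13.7, -13.7, -13.7, -13.7, -13.7, -13.7, -3, 0, 0, 0], "sz": [0, 0, 0, 0, 0, 0, 0, 0, 0, 5, 5, 0, 0, 0], "twist": [0, 0, 0, 0, 0, 0, 0, 0, 0, 0, 0, 0, 0, 0], "finger_gap": [0.65, 0.65, 0.65, 0.65, 0.65, 0.65, 0.65, 0.65, 0.65, 0.65, 0.65, 0.65, 0.65, 0.65]}
}}

```text
t: 19.2
eef_pos: [473.8, -147.3, 127.9]
eef_rot: [0.591, 0.807, 0.0, -0.001]
ft_force: [0.9, -0.3, 0.1]
finger_gap: 0.653
finger_force: 0.0
```

Run:
```python
from h import *
print(tool([476.2,-148.1,20]))
c=read_camera("side");cv2.imwrite("pics/s4.png",c["image"][120:340,180:460].repeat(2,0).repeat(2,1))
```

```text
[ -1.65447911   2.08835824 107.91873052]
```

View pics/s4.png

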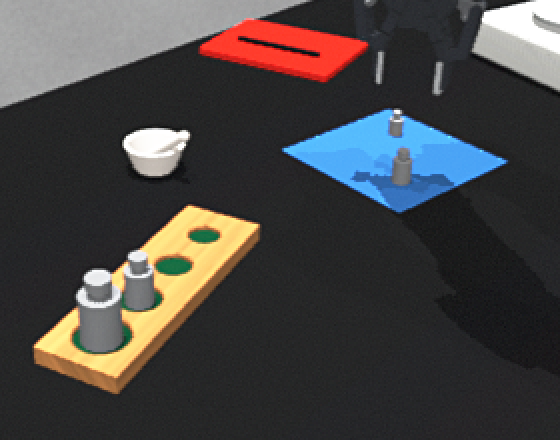

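The 500 and 200 stand upright in their wells, at (100,320) and (138,290) in the crop. The gripper is over the 100 at (402,165).

>>> {"name": "drive_effector", "arguments": {
  "segments": {"sx": [-1.2, 0, 0, 0, 0, 0, 0, 0, 0, 0, 0, 0, 0, 0], "sy": [1.5, 0, 0, 0, 0, 0, 0, 0, 0, 0, 0, 0, 0, 0], "sz": [20, 30, 28, 16, 8, 5.5, 0, 0, 0, 0, 0, 0, 0, 0], "twist": [0, 0, 0, 0, 0, 0, 0, 0, 0, 0, 0, 0, 0, 0], "finger_gap": [0.65, 0.65, 0.65, 0.65, 0.65, 0.65, 0.65, 0.5, 0.35, 0.25, 0.12, 0.12, 0.12, 0.12]},
  "grip_n": 40
}}

```text
t: 20.65
eef_pos: [475.7, -150.0, 21.3]
eef_rot: [0.592, 0.806, 0.0, 0.0]
ft_force: [-0.6, 0.2, 5.5]
finger_gap: 0.239
finger_force: 38.9
```

>>> {"name": "drive_effector", "arguments": {
  "segments": {"sx": [0, 0, 0, 0, 0, 0, 0], "sy": [0, 0, 0, 0, 0, 0, 0], "sz": [-5, -15, -25, -25, -20, -10, 0], "twist": [0, 0, 0, 0, 0, 0, 0], "finger_gap": [0.12, 0.12, 0.12, 0.12, 0.12, 0.12, 0.12]}
}}

```text
t: 21.35
eef_pos: [476.2, -150.1, 121.7]
eef_rot: [0.592, 0.806, 0.001, 0.001]
ft_force: [-0.2, 0.6, -2.2]
finger_gap: 0.238
finger_force: 39.2
```

Run:
```python
from h import *
print(tool([514.9,167.3,122]))
```

```text
[291.19708851 131.99507175  -0.4219371 ]
```

>>> {"name": "drive_effector", "arguments": {
  "segments": {"sx": [12, 25, 32, 32, 32, 32, 32, 32, 32, 18, 10, 0, 0, 0], "sy": [5.4, 11.3, 14.4, 14.4, 14.4, 14.4, 14.4, 14.4, 14.4, 8.2, 5, 0, 0, 0], "sz": [0, 0, 0, 0, 0, 0, 0, 0, 0, 0, 0, 0, 0, 0], "twist": [0, 0, 0, 0, 0, 0, 0, 0, 0, 0, 0, 0, 0, 0], "finger_gap": [0.12, 0.12, 0.12, 0.12, 0.12, 0.12, 0.12, 0.12, 0.12, 0.12, 0.12, 0.12, 0.12, 0.12]}
}}

```text
t: 22.75
eef_pos: [513.3, 163.0, 120.3]
eef_rot: [0.593, 0.805, -0.001, 0.0]
ft_force: [-0.9, 0.6, -0.4]
finger_gap: 0.241
finger_force: 39.2
```

Run:
```python
from h import *
print(tool([514.9,165.7,35.3]))
```

```text
[ 2.15336593  2.36796138 85.03480592]
```

>>> {"name": "drive_effector", "arguments": {
  "segments": {"sx": [1, 0, 0, 0, 0, 0, 0, 0, 0], "sy": [1.5, 0, 0, 0, 0, 0, 0, 0, 0], "sz": [15, 25, 20, 12, 7, 3, 1, 0, 0], "twist": [0, 0, 0, 0, 0, 0, 0, 0, 0], "finger_gap": [0.12, 0.12, 0.12, 0.12, 0.12, 0.12, 0.12, 0.12, 0.12]}
}}

```text
t: 23.65
eef_pos: [515.2, 166.5, 38.1]
eef_rot: [0.592, 0.806, 0.001, 0.0]
ft_force: [0.0, 0.2, -1.0]
finger_gap: 0.242
finger_force: 39.2
```

>>> {"name": "drive_effector", "arguments": {
  "segments": {"sx": [0, 0, 0, 0, 0], "sy": [0, 0, 0, 0, 0], "sz": [1.5, 1.5, 1.5, 0.7, 0], "twist": [0, 0, 0, 0, 0], "finger_gap": [0.12, 0.12, 0.12, 0.12, 0.12]}
}}

```text
t: 24.15
eef_pos: [514.6, 166.3, 32.1]
eef_rot: [0.592, 0.806, -0.0, -0.0]
ft_force: [0.3, -0.1, -0.7]
finger_gap: 0.241
finger_force: 39.2
```

>>> {"name": "drive_effector", "arguments": {
  "segments": {"sx": [0, 0, 0], "sy": [0, 0, 0], "sz": [0.7, 0.6, 0], "twist": [0, 0, 0], "finger_gap": [0.12, 0.12, 0.12]}
}}

```text
t: 24.45
eef_pos: [514.8, 166.4, 31.4]
eef_rot: [0.592, 0.806, 0.0, -0.0]
ft_force: [-1.0, -1.0, 3.6]
finger_gap: 0.24
finger_force: 39.7
```

>>> {"name": "drive_effector", "arguments": {
  "segments": {"sx": [0, 0, 0, 0, 0, 0, 0, 0, 0], "sy": [0, 0, 0, 0, 0, 0, 0, 0, 0], "sz": [0, 0, 0, 0, -10, -30, -40, -25, 0], "twist": [0, 0, 0, 0, 0, 0, 0, 0, 0], "finger_gap": [0.31, 0.38, 0.46, 0.55, 0.55, 0.55, 0.55, 0.55, 0.55]}
}}

```text
t: 25.35
eef_pos: [517.2, 166.9, 140.0]
eef_rot: [0.592, 0.806, 0.003, 0.002]
ft_force: [1.1, 0.2, -0.5]
finger_gap: 0.552
finger_force: 0.0
```

Run:
```python
from h import *
s=monitor.get_state();print(tool([553.3,-243.5,130]))
```

```text
[-402.38703383  -88.37743844    9.25395342]
```

>>> {"name": "drive_effector", "arguments": {
  "segments": {"sx": [-20, -38, -38, -38, -38, -38, -38, -38, -38, -38, -30, -10, 0, 0, 0], "sy": [-4.4, -8.3, -8.3, -8.3, -8.3, -8.3, -8.3, -8.3, -8.3, -8.3, -6.6, -2.2, 0, 0, 0], "sz": [0, 0, 0, 0, 0, 0, 0, 0, 0, 0, 5, 5, 0, 0, 0], "twist": [0, 0, 0, 0, 0, 0, 0, 0, 0, 0, 0, 0, 0, 0, 0], "finger_gap": [0.55, 0.55, 0.55, 0.55, 0.55, 0.55, 0.55, 0.55, 0.55, 0.55, 0.55, 0.55, 0.55, 0.55, 0.55]}
}}

```text
t: 26.85
eef_pos: [551.4, -240.8, 125.8]
eef_rot: [0.591, 0.807, 0.001, -0.001]
ft_force: [-0.1, -0.2, -0.3]
finger_gap: 0.549
finger_force: 0.0
```

Run:
```python
from h import *
print(tool([553.3,-243.5,19]))
```

```text
[ -3.31204411   0.96056221 106.79714617]
```

>>> {"name": "drive_effector", "arguments": {
  "segments": {"sx": [-2.5, 0, 0, 0, 0, 0, 0, 0, 0, 0, 0, 0, 0, 0], "sy": [0.7, 0, 0, 0, 0, 0, 0, 0, 0, 0, 0, 0, 0, 0], "sz": [20, 30, 28, 16, 8, 4.5, 0, 0, 0, 0, 0, 0, 0, 0], "twist": [0, 0, 0, 0, 0, 0, 0, 0, 0, 0, 0, 0, 0, 0], "finger_gap": [0.55, 0.55, 0.55, 0.55, 0.55, 0.55, 0.55, 0.4, 0.3, 0.2, 0.1, 0.1, 0.1, 0.1]},
  "grip_n": 30
}}

```text
t: 28.25
eef_pos: [553.1, -246.0, 20.4]
eef_rot: [0.592, 0.806, 0.0, 0.001]
ft_force: [-0.1, 1.2, 5.5]
finger_gap: 0.19
finger_force: 29.3
```

>>> {"name": "drive_effector", "arguments": {
  "segments": {"sx": [0, 0, 0, 0, 0, 0, 0], "sy": [0, 0, 0, 0, 0, 0, 0], "sz": [-5, -15, -25, -25, -20, -10, 0], "twist": [0, 0, 0, 0, 0, 0, 0], "finger_gap": [0.1, 0.1, 0.1, 0.1, 0.1, 0.1, 0.1]}
}}

```text
t: 28.95
eef_pos: [553.5, -246.1, 121.4]
eef_rot: [0.592, 0.806, 0.0, 0.002]
ft_force: [0.4, -0.7, -0.7]
finger_gap: 0.194
finger_force: 29.3
```

Run:
```python
from h import *
print(tool([533.5,108.2,120]))
c=read_camera("side");cv2.imwrite("pics/s5.png",c["image"][120:340,180:460].repeat(2,0).repeat(2,1))
```

```text
[344.07763551  86.94674984   0.88379959]
```

View pics/s5.png

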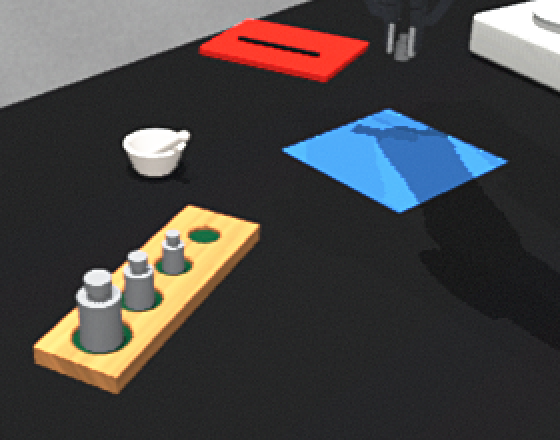

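The mat is empty. The 50 is in the fingers at (403,45), and three weights stand upright in the block.

>>> {"name": "drive_effector", "arguments": {
  "segments": {"sx": [12, 25, 34, 34, 34, 34, 34, 34, 34, 34, 22, 11, 0, 0, 0], "sy": [3, 6.3, 8.5, 8.5, 8.5, 8.5, 8.5, 8.5, 8.5, 8.5, 5.5, 3, 0, 0, 0], "sz": [0, 0, 0, 0, 0, 0, 0, 0, 0, 0, 0, 0, 0, 0, 0], "twist": [0, 0, 0, 0, 0, 0, 0, 0, 0, 0, 0, 0, 0, 0, 0], "finger_gap": [0.1, 0.1, 0.1, 0.1, 0.1, 0.1, 0.1, 0.1, 0.1, 0.1, 0.1, 0.1, 0.1, 0.1, 0.1]}
}}

```text
t: 30.5
eef_pos: [532.1, 104.2, 119.4]
eef_rot: [0.593, 0.805, -0.001, 0.0]
ft_force: [0.9, -0.3, -1.2]
finger_gap: 0.191
finger_force: 29.3
```

>>> {"name": "drive_effector", "arguments": {
  "segments": {"sx": [0, 0, 0, 0, 0, 0, 0, 0], "sy": [0, 0, 0, 0, 0, 0, 0, 0], "sz": [15, 25, 20, 12, 5, 2, 0, 0], "twist": [0, 0, 0, 0, 0, 0, 0, 0], "finger_gap": [0.1, 0.1, 0.1, 0.1, 0.1, 0.1, 0.1, 0.1]}
}}

```text
t: 31.3
eef_pos: [532.6, 106.3, 41.2]
eef_rot: [0.592, 0.806, 0.0, 0.0]
ft_force: [1.0, 0.2, -0.0]
finger_gap: 0.195
finger_force: 29.3
```

>>> {"name": "drive_effector", "arguments": {
  "segments": {"sx": [0, 0, 0, 0, 0, 0], "sy": [0.7, 0, 0, 0, 0, 0], "sz": [3, 2.5, 1.5, 1.5, 0.7, 0], "twist": [0, 0, 0, 0, 0, 0], "finger_gap": [0.1, 0.1, 0.1, 0.1, 0.1, 0.1]}
}}

```text
t: 31.9
eef_pos: [532.7, 106.5, 31.2]
eef_rot: [0.592, 0.806, -0.0, -0.0]
ft_force: [0.8, 0.6, -0.5]
finger_gap: 0.194
finger_force: 29.3
```

>>> {"name": "drive_effector", "arguments": {
  "segments": {"sx": [0, 0, 0], "sy": [0, 0, 0], "sz": [0.7, 0.5, 0], "twist": [0, 0, 0], "finger_gap": [0.1, 0.1, 0.1]}
}}

```text
t: 32.2
eef_pos: [532.8, 106.5, 30.4]
eef_rot: [0.592, 0.806, 0.0, -0.0]
ft_force: [-1.0, -0.6, 2.9]
finger_gap: 0.192
finger_force: 29.6
```

Seated. I'll release it, rise, move away and check.

>>> {"name": "drive_effector", "arguments": {
  "segments": {"sx": [0, 0, 0, 0, 0, 0, 0, 0, -40, -40, -40, -40, -40, -40, 0, 0], "sy": [0, 0, 0, 0, 0, 0, 0, 0, 0, 0, 0, 0, 0, 0, 0, 0], "sz": [0, 0, 0, 0, -10, -30, -40, -40, 0, 0, 0, 0, 0, 0, 0, 0], "twist": [0, 0, 0, 0, 0, 0, 0, 0, 0, 0, 0, 0, 0, 0, 0, 0], "finger_gap": [0.26, 0.34, 0.42, 0.5, 0.5, 0.5, 0.5, 0.5, 0.5, 0.5, 0.5, 0.5, 0.5, 0.5, 0.5, 0.5]}
}}

```text
t: 33.8
eef_pos: [604.3, -123.8, 150.6]
eef_rot: [0.593, 0.805, -0.0, 0.0]
ft_force: [-0.5, 1.1, -0.7]
finger_gap: 0.5
finger_force: 0.0
```

Run:
```python
from h import *
c=read_camera("top"); im=c["image"].astype(int)
m=(im.max(2)-im.min(2)<40)&(im.min(2)>125); m[:215]=0;m[275:]=0;m[:,:160]=0;m[:,290:]=0
W=[[477.9,285.7],[496.4,226.5],[514.9,167.3],[533.5,108.2]]
for ce,s in blobs(m,8): print(ce.round(1),s[4],[(ray(c,ce,12+h)-w).round(1).tolist() for h,w in zip((48,36,29,21.5),W)])
a=cv2.resize(c["image"][200:285,155:290],(675,425))
s=read_camera("side"); cv2.imwrite("pics/f1.png",a); cv2.imwrite("pics/f2.png",cv2.resize(s["image"][170:330,180:330],(600,600)[:1]+(600,)))
```

```text
[261. 227.] 45 [[54.8, -180.1], [36.7, -120.2], [18.4, -60.7], [0.1, -1.2]]
[234.1 234.8] 72 [[37.6, -120.7], [19.3, -60.2], [0.9, -0.2], [-17.6, 59.8]]
[207.  243.1] 107 [[19.6, -61.2], [1.0, 0.0], [-17.5, 60.4], [-36.1, 120.8]]
[178.8 251.7] 201 [[0.7, 0.6], [-18.1, 62.6], [-36.7, 123.4], [-55.5, 184.3]]
```

View pics/f1.png

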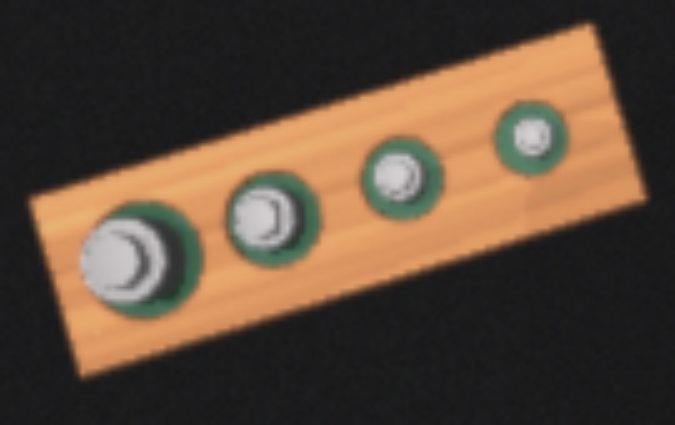

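View pics/f2.png

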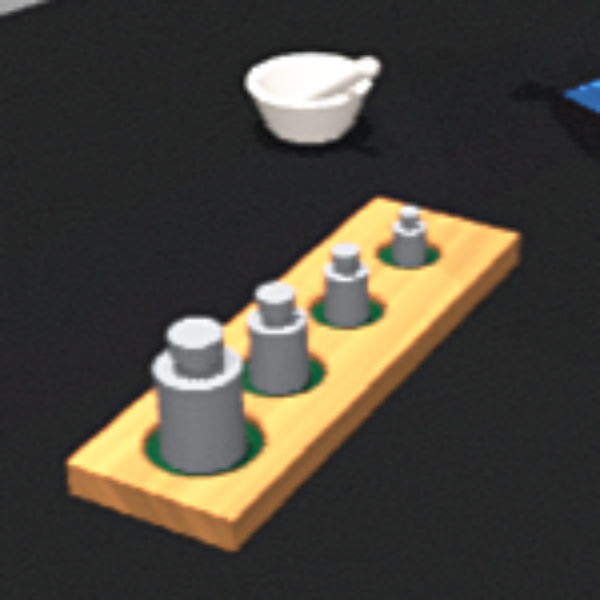

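Both views show all four weights upright and seated, each within about 1.5 mm of its well's centre. The mortar hasn't been disturbed. Handing in.

```bash
python3 -c "
from workcell import robot, monitor, read_camera
print(robot.close_job())"
```

```text
the job is handed in; nothing more can be done
None
```

The job is handed in: all four weights stand upright and released in their own wells, within about 1.5 mm of centre by the top camera, after about 34 s of the 88 s, with no verdict returned.

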